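# Clamp the turnip crate on the wash board

### The arm

A 6-joint arm with a two-finger parallel gripper is mounted at the origin on the work surface. World frame = base frame: x ahead of the robot, y to its left, z up, the work surface at z = 0. Lengths are in mm, angles in rad, forces in N, time in s.
With the tool pointing down it reaches from about 350 to 775 mm from the base axis. Payload 7.3 kg.
Tool frame: the origin (TCP) lies between the finger pads; the fingertips stand 22 mm ahead of it and the grasp point (between the pads) lies 3 mm ahead of it (nose_length is the distance from the TCP to the fingertips, in mm); z points along the fingers, y is the direction in which the jaws open and shut (so a half turn about z gives the same grasp; the last joint's range is limited). The gripper opens to 92 mm and grips with 3 to 60 N. Pads are 19 mm wide; open, the fingers measure 130 mm over their backs; the gripper's body (75 mm by 190 mm) begins 47 mm behind the grasp point.
Start: joints at [-1.343, 0.342, 1.524, -0, 1.275, -0.146], TCP at [191.73, -488.759, 219.641] pointing down, gripper open.
Joint ranges: [-2.53, 2.53], [-0.77, 2.02], [0.04, 2.7], [-1, 4.14], [0.28, 2.66], [-3.11, 3.11]. Speed limits (rad/s): [2.57, 2.57, 3.14, 3.14, 3.14, 3.14].

### API

Orientations are given as [roll, pitch, yaw] about the fixed x, y, z axes, in that order (R = Rz(yaw) Ry(pitch) Rx(roll)).
In Python, from plant import get_obs, capture, close_job, nose_length gives the robot as it stands.
- The arm moves only by the tool step_arm, never from a script. Its argument "increments" is text: rows parted by semicolons, each of 7 numbers parted by spaces: the turn, a rotation vector about the tool's x, y, z in rad, then the shift along the tool's x, y, z in mm, then the opening, from -1 (shut) to 1 (fully open). A call has 1 to 20 rows; each row is the pose to reach, as a shift and turn from the pose commanded when the call began, along the tool's axes at that moment; what a row does not reach only later rows make up. A row lasts 1/8 s, in which the tool goes at most 62.5 mm and 10.7 degrees, less where a joint would pass 70% of its speed; a pose out of reach is approached as far as the arm can. A call with a gripper value outside its range is refused whole. The fingers move at their own pace and stop on an object; the grip force is fixed at half the most. Time passes only in rows, so rows that repeat a pose let the fingers close. It gives the time, the measured TCP pose, the force and the opening at its end, in the units of the state.
- get_obs(): the state, without advancing time (a new reading comes with each control period).
- capture(name): name is "side" or "top" or "wrist"; returns a dict with "frame" (480x640x3 uint8, red, green, blue), "K" (3x3 intrinsics, pixels), "extrinsics" (4x4, takes a point from world to camera coordinates); the wrist camera has in their place "tool_from_camera" (4x4, takes a point from camera to tool coordinates, whose origin is the TCP and whose axes are the flange's). Camera axes: x right, y down, z forward; pixel columns grow to the right and rows downward; lengths in mm; the calibration is good to about 2 mm. A picture is of the moment at which its call begins: read the wrist's pose just before it. There is no depth.
- close_job(): hands the job in, once; it reports no verdict.
The state is a dict: "time": time; "joint_positions": joint angles; "dq": joint speeds; "tau": joint torques, N m; "tool_pos": TCP position; "tcp_rot": TCP orientation; "contact_force": force on the tool from outside, world axes, zero at the start; "moment": the same for the moment, N m; "grip_width": finger opening in mm.
Only numpy, scipy, OpenCV 4.12 (cv2) and the standard library are available. Lean on these libraries where they do the work, as an engineer would, in place of code of your own. Each camera call takes 0.05 s, during which the arm holds its last target.

### The job

With fingertips only, push the small orange crate of turnips along its wash board until its end rests against the steel end stop; then push the clamp's lever over past its centre so that it snaps across and its rubber foot presses down on the crate's rim. Grip and lift nothing, keep the turnips in the crate, leave the other things on the bench where they are, and finish clear of everything.

Things in the scene. Friction and masses are not known exactly. Their poses are not given: they have to be found in the camera images.
- washboard: Fixed aluminium board 200 (x) by 370 (y) by 12 mm, carrying crate and clamp; its place and yaw (within 0.35 rad) vary. Origin on its underside at bench height (z = 0); it spans x -100..100, y -160..210 mm in its own frame. The crate slides on it along y between two low rails (inner faces x = +-84, tops 24 mm above the bench).
- stop (a point): Middle of the end stop's face, 52 mm above the bench (its top), at board x = 0, y = -80 mm. The stop is a fixed upright steel strip 180 mm wide; the crate is pushed in the board's -y direction against it.
- crate: Loose open orange crate 140 (x) by 180 (y) by 60 mm high, 0.25 to 0.5 kg plus turnips; origin under its centre, axes as the board's within 0.04 rad. Starts 35 to 90 mm short of the stop; seated, its centre is at board y = 10, its far end wall's outside at y = 100 mm. Each end has a flat 20 mm wide rim ledge, 72 mm above the bench. Sliding takes 3 to 8 N.
- lever_angle (a joint): Clamp lever angle, rad: 0 open (handle leans 0.7 from vertical away from the crate, to board -y), 0.7 upright (centre), about 1.40 clamped (leans towards the crate, foot on the seated crate; 1.6 if no crate is there). Hinge along board x. A spring drives it away from centre both ways: leaving 0 takes about 4 N at the handle, nothing at the centre; beyond, it snaps over.
- pivot (a point): The lever's hinge point between two fixed dark steel cheeks behind the stop: board x = 0, y = -115 mm, 85 mm above the bench. The cheeks span x -22..22, y -137..-93 mm, tops 100 mm above the bench.
- lever_grip (a point): Centre of the lever's handle, a black crossbar 18 mm thick, 80 mm long, along board x, on a 12 mm steel stem; moves on a 105 mm radius about the pivot. Open: board y = -183 mm, 165 mm above the bench; top of its arc: 190 mm; clamped: y = -47 mm, 165 mm.
- lever: The clamp's whole moving lever: stem, handle and a short arm with a black rubber foot 18 mm across, 45 mm from the hinge. Origin at the hinge; it turns with the lever. Clamped, the foot presses on the middle of the ledge at the crate's stop end with about 9 N.
- turnip1: White turnip with short green stalk ends, 62 mm across, 60 mm high, loose in the crate, its top up to 80 mm above the bench; origin under its centre.
- turnip2: Another turnip like it in the crate.
- turnip3: The third turnip in the crate.
- stray_turnip: Slightly bigger turnip, 68 mm across, 68 mm high, standing on the bench on the robot's side of the board; leave alone. Origin under its centre.
- scrub_brush: Wooden scrubbing brush 50 by 130 by 40 mm on the bench beyond the board; leave alone. Origin under its centre.
- bottle: White bottle 56 mm across, 120 mm high, standing on the bench beyond the clamp; leave alone. Origin under its centre.
- hose_collar: Brass ring 52 mm across, 22 mm high, on the bench on the robot's side of the board; leave alone. Origin under its centre.
- bowl: Steel bowl 150 mm across, 60 mm high, on the bench to the robot's right; leave alone. Origin under its centre.
- screwdriver: Screwdriver with a black handle lying on the bench to the robot's left; leave alone.
Not all that is in view belongs to the job. Leave any blue look-alike of the turnip2 alone.

How it is judged:
By the outcome, as a careful person would: the job done as asked, in the order asked, and still so for the second after the job is handed in, with the robot touching nothing.
It also fails if it takes over 48 s, if anything falls off the work surface, if the arm or the gripper's body presses on something with over 40 N, if the wrist force passes 120 N, or if a joint passes its speed limit or range.

## Working session

There is one attempt and no reset: what is moved stays moved. The work goes in short steps, Python scripts to look and compute and a tool call to move; the robot and the scene stay as the last step left them, time stands still between calls to the robot, and variables do not carry over. Pictures are saved under pics/ and viewed, and the job is handed in when it is done.

Besides the shell and the picture viewer there is one more tool, called after "Call:" as name(argument=value, ...), one argument or row to a line, values as JSON. step_arm: Moves the arm, as the interface text tells. Its arguments: {"type":"object","properties":{"increments":{"type":"string"}},"required":["increments"]}

```bash
mkdir -p pics; ls; cat > h.py <<'E'
import numpy as np,cv2,json
from plant import *
def snap(n,f):
    c=capture(n); cv2.imwrite('pics/'+f,cv2.cvtColor(c['frame'],cv2.COLOR_RGB2BGR))
    np.savez('pics/'+f[:-4]+'.npz',**{k:np.array(v) for k,v in c.items()}); return c
def ray(c,u,v,z):
    K=np.array(c['K']);E=np.array(c['extrinsics']);R=E[:3,:3];t=E[:3,3]
    o=-R.T@t; d=R.T@np.linalg.inv(K)@np.array([u,v,1.]); return o+d*(z-o[2])/d[2]
def proj(c,p):
    K=np.array(c['K']);E=np.array(c['extrinsics']);q=K@(E[:3,:3]@np.array(p,float)+E[:3,3]);return q[:2]/q[2]
E
python3 - <<'E'
from h import *
print(get_obs(),nose_length)
for n in('top','side','wrist'):
    c=snap(n,n+'0.png')
    print(n,c['K'],c.get('extrinsics'))
E
```

```text
pics
{'time': 0.0, 'joint_positions': array([-1.34299003e+00,  3.42698857e-01,  1.52502558e+00, -2.11090563e-06,
        1.27541914e+00, -1.46010104e-01]), 'dq': array([-0.00060285,  0.00183391, -0.00080091,  0.00073671, -0.00177351,
       -0.00047546]), 'tau': array([-1.09617954e-04, -4.31239200e+01, -2.44225895e+01,  7.18197436e-02,
        5.60576341e-02, -1.19292654e-04]), 'tool_pos': array([ 191.63195176, -488.31530587,  218.95438255]), 'tcp_rot': array([-3.14005793e+00, -2.23650446e-04,  3.73816846e-01]), 'contact_force': array([-0.66089041, -0.87380626, -0.5396213 ]), 'moment': array([ 0.00999076,  0.02649028, -0.02801191]), 'grip_width': 91.78541458234078} 22.0
top [[445.91566493   0.         315.86988872]
 [  0.         445.91566493 239.56721976]
 [  0.           0.           1.        ]] [[-1.56638791e-02 -9.99827723e-01  9.95826200e-03 -1.71038912e+01]
 [-9.82647364e-01  1.35522470e-02 -1.84987822e-01  5.78477713e+02]
 [ 1.84820996e-01 -1.26830868e-02 -9.82690357e-01  1.02256223e+03]
 [ 0.00000000e+00  0.00000000e+00  0.00000000e+00  1.00000000e+00]]
side [[552.15619806   0.         319.75317835]
 [  0.         552.15619806 244.17375461]
 [  0.           0.           1.        ]] [[-7.36572732e-01 -6.76167295e-01 -1.60748448e-02  4.12736157e+02]
 [-5.12078911e-01  5.73036885e-01 -6.39846792e-01  3.76702922e+02]
 [ 4.41854954e-01 -4.63062111e-01 -7.68334355e-01  1.06323537e+03]
 [ 0.00000000e+00  0.00000000e+00  0.00000000e+00  1.00000000e+00]]
wrist [[377.53568409   0.         317.32391747]
 [  0.         377.53568409 244.72015486]
 [  0.           0.           1.        ]] None
```

View pics/top0.png

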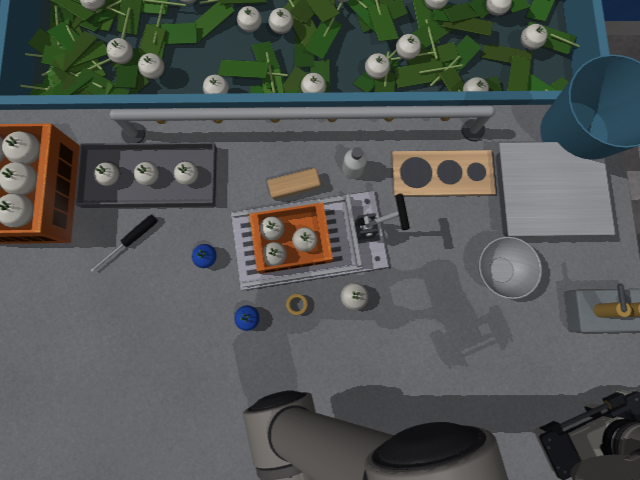

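View pics/side0.png

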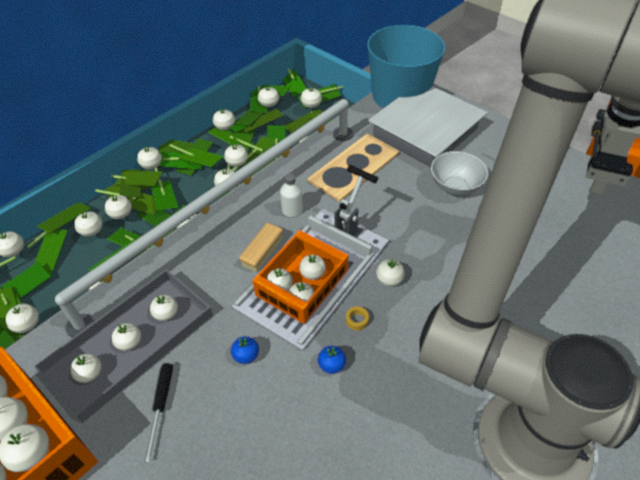

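The top view shows the board from (233,250) to (387,230). The small orange crate is at (291,238), the clamp at (368,225) with the open lever's handle at (402,212), and the stray turnip at (354,296). Look-alikes are the big orange crate of turnips at the left edge (30,180) and the dark tray of turnips (147,174). There are also blue turnips at (204,256) and (246,318). The small crate on the slatted board at (291,238) is the one to push; next is a close crop of it.

```bash
python3 - <<'E'
import cv2
a=cv2.imread('pics/top0.png'); cv2.imwrite('pics/topcrop0.png',cv2.resize(a[170:310,220:420],None,fx=4,fy=4,interpolation=cv2.INTER_CUBIC))
a=cv2.imread('pics/side0.png'); cv2.imwrite('pics/sidecrop0.png',cv2.resize(a[155:355,220:420],None,fx=3,fy=3,interpolation=cv2.INTER_CUBIC))
E
```

```text
(no output)
```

View pics/topcrop0.png

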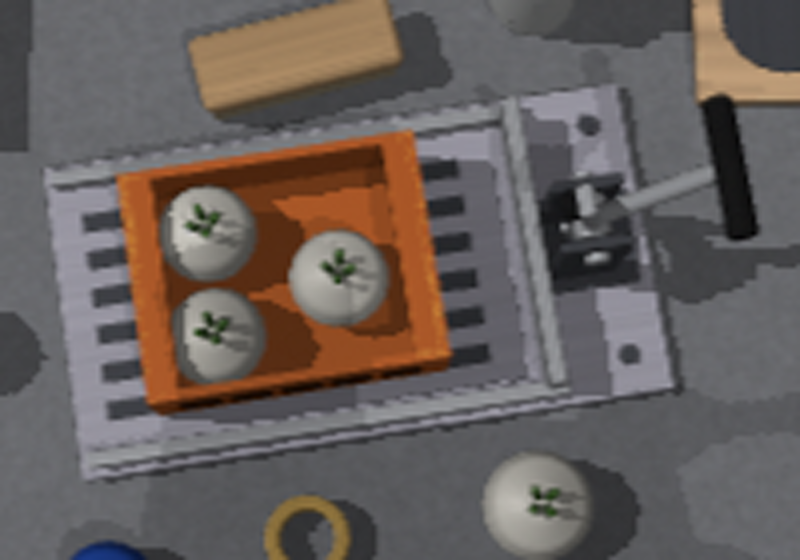

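View pics/sidecrop0.png

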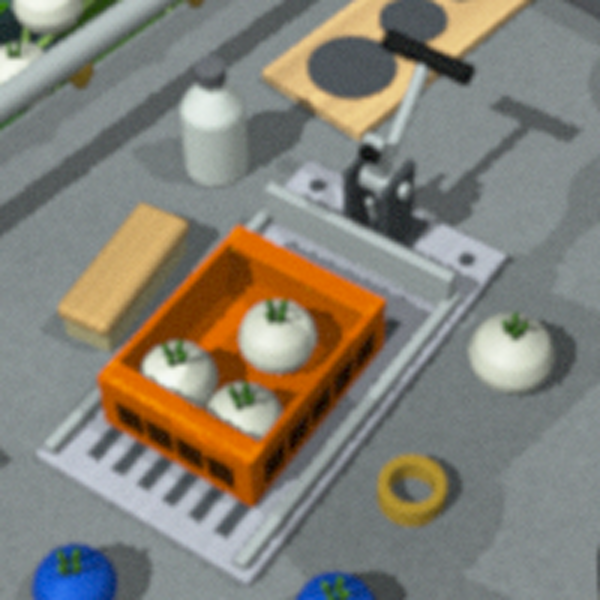

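The crop confirms the choice: an orange crate with three white turnips, its rim corners in the crop at (118,175), (412,132), (450,360) and (155,405). Board corners in the crop are (45,168), (85,478), (617,88) and (678,388). Next I cast rays.

```bash
cat >> h.py <<'E'
def load(f): return dict(np.load('pics/'+f+'.npz'))
E
python3 - <<'E'
from h import *
T=load('top0');S=load('side0')
def tc(p,z): return ray(T,220+p[0]/4,170+p[1]/4,z)
def sc(p,z): return ray(S,220+p[0]/3,155+p[1]/3,z)
np.set_printoptions(precision=1,suppress=True)
B=[tc(p,12) for p in((45,168),(85,478),(678,388),(617,88))];print('board',np.array(B))
for i in range(4): print(np.linalg.norm(B[i]-B[(i+1)%4]))
sb=[sc(p,12) for p in((38,455),(250,582),(510,260))];print('side board',np.array(sb))
C=[tc(p,72) for p in((118,175),(155,405),(450,360),(412,132))];print('crate',np.array(C),np.mean(C,0))
for i in range(4): print(np.linalg.norm(C[i]-C[(i+1)%4]))
s=[sc(p,72) for p in((100,377),(255,477),(385,305),(238,228))];print('crate side',np.array(s),np.mean(s,0))
st=[tc(p,52) for p in((510,98),(560,385))];print('stop top',np.array(st))
H=[tc(p,165) for p in((718,98),(742,238))];print('handle',np.array(H),np.mean(H,0))
H=[sc(p,165) for p in((388,40),(470,72))];print('handle s',np.array(H),np.mean(H,0))
E
```

```text
board [[ 660.1  187.2   12. ]
 [ 463.9  158.9   12. ]
 [ 514.2 -208.1   12. ]
 [ 708.2 -177.9   12. ]]
198.25980911777853
370.45667580292854
196.3328821455347
368.2356938884971
side board [[ 655.1  189.4   12. ]
 [ 460.9  160.1   12. ]
 [ 507.8 -201.1   12. ]]
crate [[639.9 132.6  72. ]
 [501.2 109.4  72. ]
 [525.3 -63.8  72. ]
 [664.3 -44.   72. ]] [582.7  33.6  72. ]
140.62269997970705
174.83290912206581
140.34647057458005
178.29146524520496
crate side [[636.7 133.5  72. ]
 [491.1 119.9  72. ]
 [523.8 -58.9  72. ]
 [662.  -40.3  72. ]] [578.4  38.6  72. ]
stop top [[ 690.6 -105.5   52. ]
 [ 512.1 -130.3   52. ]]
handle [[ 656.  -210.4  165. ]
 [ 576.9 -219.5  165. ]] [ 616.4 -214.9  165. ]
handle s [[ 651.3 -207.6  165. ]
 [ 579.4 -222.2  165. ]] [ 615.4 -214.9  165. ]
```

Call:
step_arm(
  increments="0 0 -0.027 12 -9 0 -1;0 0 -0.08 35 -28 0 -1;0 0 -0.16 70 -56 -5 -1;0 0 -0.267 116 -93 -10 -1;0 0 -0.374 163 -131 -10 -1;0 0 -0.48 210 -168 -10 -1;0 0 -0.587 256 -205 -10 -1;0 0 -0.694 303 -243 -10 -1;0 0 -0.80 349 -280 -10 -1;0 0 -0.907 396 -317 -10 -1;0 0 -1.014 442 -354 -10 -1;0 0 -1.12 489 -392 -10 -1;0 0 -1.21 530 -424 -10 -1;0 0 -1.28 559 -448 -10 -1;0 0 -1.32 576 -462 -10 -1;0 0 -1.334 582 -466 -10 -1;0 0 -1.334 582 -466 -10 -1",
)

```text
time: 2.28
tool_pos: [562.8, 157.7, 229.4]
tcp_rot: [-3.141, 0.0, 1.708]
contact_force: [0.6, -0.9, 0.6]
grip_width: 0.7
```

```bash
python3 - <<'E'
from h import *
o=get_obs();print(o)
snap('side','side1.png');snap('top','top1.png')
E
```

```text
{'time': 2.275, 'joint_positions': array([ 1.42211615e-01,  4.45903549e-01,  1.33600897e+00, -2.16763538e-04,
        1.36037464e+00,  4.76427861e-03]), 'dq': array([-0.01973714, -0.01139654,  0.01040662, -0.00414185,  0.00085751,
        0.00199649]), 'tau': array([ 7.62431547e-01, -4.88843286e+01, -2.55779707e+01,  1.66281229e-01,
        1.20917754e-02, -2.86432944e-02]), 'tool_pos': array([562.84370743, 157.69640421, 229.41022212]), 'tcp_rot': array([-3.14089916e+00,  2.15257285e-04,  1.70828909e+00]), 'contact_force': array([ 0.61177705, -0.89457368,  0.57149617]), 'moment': array([ 0.01582758, -0.10429832,  0.00757137]), 'grip_width': 0.6944490305740173}
```

View pics/side1.png

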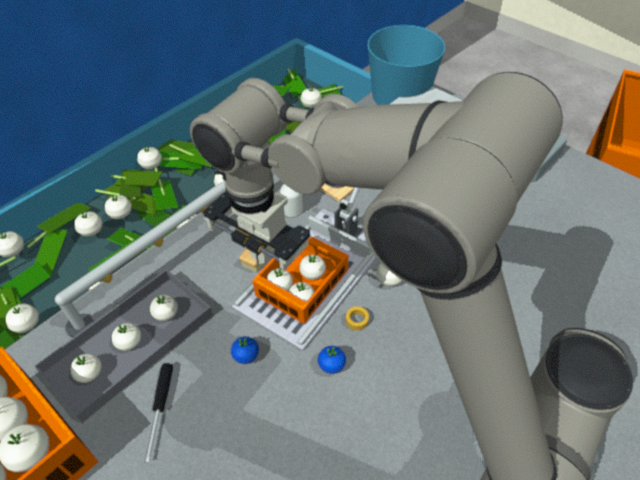

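The side view shows the shut gripper above the board's open end, fingertips near (262,262), and nothing disturbed. Next I lower beyond the crate's far end.

Call:
step_arm(
  increments="0 0 0 0 0 10 -1;0 0 0 0 0 35 -1;0 0 0 0 0 70 -1;0 0 0 0 0 105 -1;0 0 0 0 0 135 -1;0 0 0 0 0 155 -1;0 0 0 0 0 166 -1;0 0 0 0 0 170 -1;0 0 0 0 0 170 -1",
)

```text
time: 3.5
tool_pos: [563.7, 157.5, 60.0]
tcp_rot: [3.141, 0.0, 1.708]
contact_force: [-0.1, -0.0, -0.1]
grip_width: 0.6
```

```bash
python3 - <<'E'
from h import *
o=get_obs();print(o['tool_pos'],o['contact_force'])
np.savez('pics/w2o.npz',p=o['tool_pos'],r=o['tcp_rot'])
c=snap('wrist','wrist2.png');c=snap('side','side2.png')
cv2.imwrite('pics/side2c.png',cv2.resize(cv2.imread('pics/side2.png')[180:370,190:410],None,fx=3,fy=3))
E
```

```text
[563.65753049 157.47486855  59.98584959] [-0.06759953 -0.03135019 -0.12827772]
```

View pics/side2c.png

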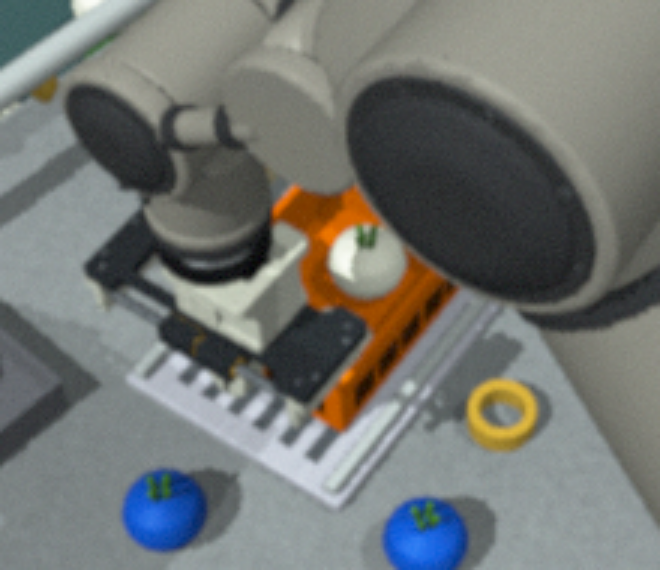

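View pics/wrist2.png

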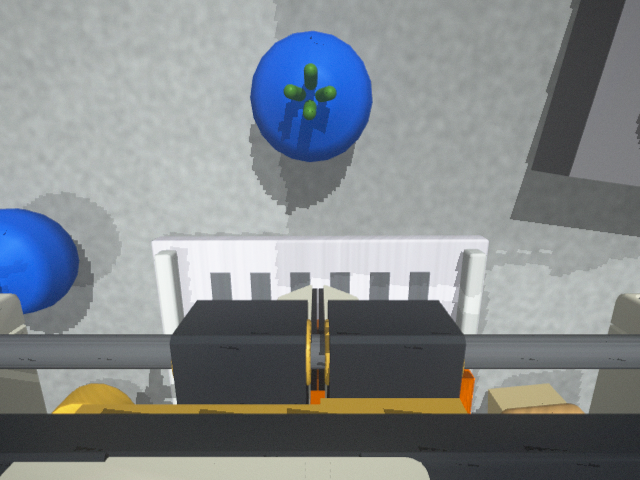

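The wrist view shows the shut fingers centred between the rails (rails at columns 168 and 472, fingers at 318). The crate's orange wall is just behind them. Next I push towards the stop (tool -x), slowly.

Call:
step_arm(
  increments="0 0 0 -4 0 0 -1;0 0 0 -10 0 0 -1;0 0 0 -15 0 0 -1;0 0 0 -18 0 0 -1;0 0 0 -21 0 0 -1;0 0 0 -24 0 0 -1;0 0 0 -27 0 0 -1;0 0 0 -30 0 0 -1;0 0 0 -34 0 0 -1;0 0 0 -38 0 0 -1;0 0 0 -42 0 0 -1;0 0 0 -46 0 0 -1;0 0 0 -50 0 0 -1;0 0 0 -54 0 0 -1;0 0 0 -58 0 0 -1;0 0 0 -62 0 0 -1;0 0 0 -66 0 0 -1;0 0 0 -70 0 0 -1;0 0 0 -73 0 0 -1;0 0 0 -75 0 0 -1",
)

```text
time: 6.1
tool_pos: [573.6, 83.1, 59.6]
tcp_rot: [3.142, 0.0, 1.708]
contact_force: [-0.3, 2.9, 0.2]
grip_width: 0.4
```

```bash
python3 - <<'E'
from h import *
o=get_obs();print(o['tool_pos'],o['contact_force'])
c=snap('top','top3.png');c=snap('side','side3.png')
cv2.imwrite('pics/top3c.png',cv2.resize(cv2.imread('pics/top3.png')[160:310,220:420],None,fx=4,fy=4))
E
```

```text
[573.64930153  83.0558878   59.59012144] [-0.26790949  2.94441427  0.21598555]
```

View pics/top3c.png

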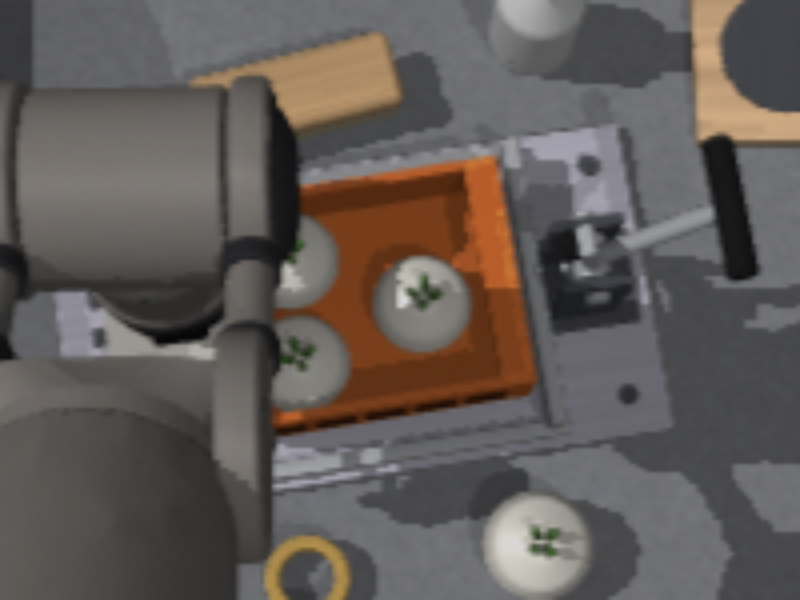

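View pics/side3.png

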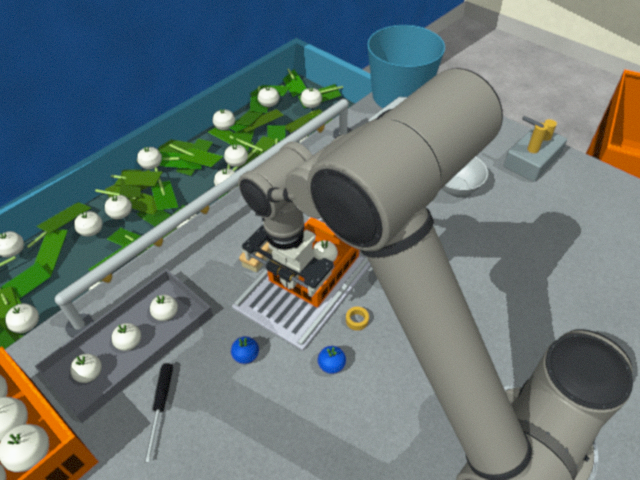

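In the top crop the crate's stop-end rim (x≈495–535) is almost at the stop strip (x≈512–555), and its turnips are inside. Next I close the rest in small steps while watching the force.

Call:
step_arm(
  increments="0 0 0 -2 0 0 -1;0 0 0 -4 0 0 -1;0 0 0 -5.5 0 0 -1;0 0 0 -7 0 0 -1;0 0 0 -8 0 0 -1;0 0 0 -8 0 0 -1",
)

```text
time: 6.95
tool_pos: [575.0, 76.1, 59.6]
tcp_rot: [3.141, -0.001, 1.708]
contact_force: [0.2, 7.2, -1.4]
grip_width: 0.1
```

Call:
step_arm(
  increments="0 0 0 -1 0 0 -1;0 0 0 -2 0 0 -1;0 0 0 -2 0 0 -1",
)

```text
time: 7.32
tool_pos: [575.8, 75.7, 59.9]
tcp_rot: [3.139, -0.003, 1.708]
contact_force: [1.1, 14.2, -0.6]
grip_width: 0.7
```

Call:
step_arm(
  increments="0 0 0 -1 0 0 -1;0 0 0 -2 0 0 -1;0 0 0 -2 0 0 -1;0 0 0 -2 0 0 -1",
)

```text
time: 7.82
tool_pos: [576.4, 75.4, 60.1]
tcp_rot: [3.138, -0.005, 1.708]
contact_force: [3.0, 19.0, -0.2]
grip_width: 0.4
```

```bash
python3 - <<'E'
from h import *
o=get_obs();print(o['tool_pos'],o['contact_force'])
c=snap('top','top4.png')
cv2.imwrite('pics/top4c.png',cv2.resize(cv2.imread('pics/top4.png')[180:290,280:390],None,fx=5.4,fy=5.4,interpolation=cv2.INTER_CUBIC))
E
```

```text
[576.35540712  75.40040793  60.1093953 ] [ 3.04491154 19.01570637 -0.17348636]
```

View pics/top4c.png

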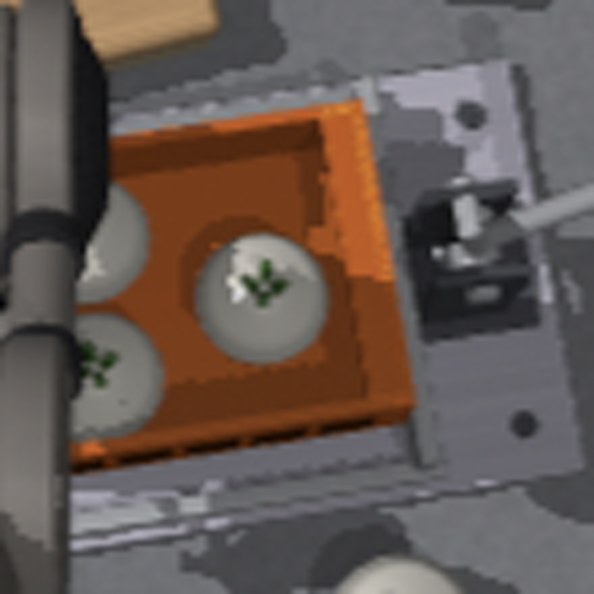

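The crop shows the crate's rim flush with and parallel to the stop (crop line (370,90) to (425,460)), with the turnips in it. The force has risen to 19 N with no further travel, so it is seated. Next I back off, rise, and go over to behind the lever.

Call:
step_arm(
  increments="0 0 0 4 0 0 -1;0 0 0 12 0 0 -1;0 0 0 22 0 0 -1;0 0 0 25 0 -15 -1;0 0 0 25 0 -50 -1;0 0 0 25 0 -95 -1;0 0 0 25 0 -140 -1;0 0 0 15 0 -175 -1;0 0 0 -10 0 -195 -1;0 0 0 -50 0 -200 -1;0 0 0 -100 0 -200 -1;0 0 0 -150 0 -200 -1;0 0 0 -200 0 -200 -1;0 0 0 -250 0 -200 -1;0 0 0 -295 0 -200 -1;0 0 0 -325 0 -200 -1;0 0 0 -340 0 -200 -1;0 0 0 -345 0 -200 -1;0 0 0 -345 0 -200 -1",
)

```text
time: 10.25
tool_pos: [622.5, -269.5, 260.0]
tcp_rot: [3.141, -0.0, 1.708]
contact_force: [0.2, 0.3, 0.4]
grip_width: 0.2
```

```bash
python3 - <<'E'
from h import *
o=get_obs();print(o['tool_pos'],o['contact_force'])
c=snap('top','top5.png');c=snap('side','side5.png')
E
```

```text
[ 622.45402954 -269.50541102  259.96606748] [0.23887768 0.2893067  0.41678827]
```

View pics/top5.png

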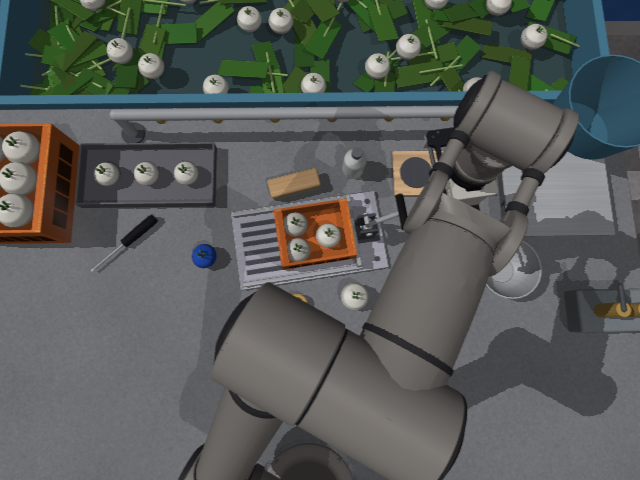

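View pics/side5.png

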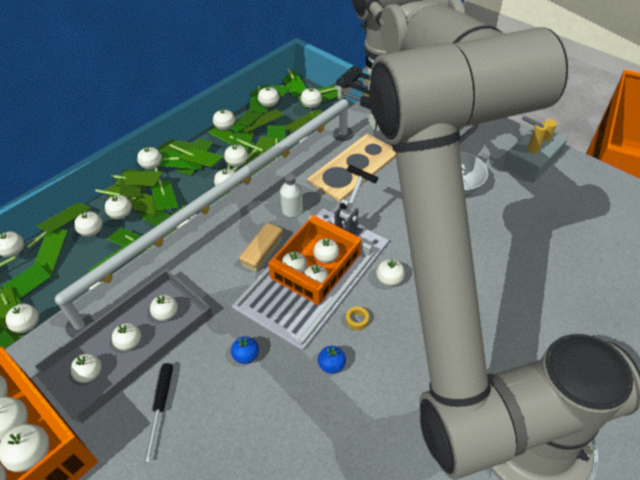

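The top view shows the crate against the stop with its three turnips, the lever still open with its handle at (403,212), and the gripper behind it. Next I lower behind the handle.

Call:
step_arm(
  increments="0 0 0 0 0 15 -1;0 0 0 0 0 40 -1;0 0 0 0 0 62 -1;0 0 0 0 0 75 -1;0 0 0 5 0 81 -1;0 0 0 12 0 81 -1;0 0 0 18 0 81 -1;0 0 0 20 0 81 -1;0 0 0 20 0 81 -1",
)

```text
time: 11.48
tool_pos: [619.8, -250.4, 179.2]
tcp_rot: [3.141, 0.001, 1.708]
contact_force: [0.1, 1.2, -0.0]
grip_width: 0.6
```

```bash
python3 - <<'E'
from h import *
o=get_obs();print(o['tool_pos'],o['contact_force'])
c=snap('side','side6.png');c=snap('top','top6.png')
cv2.imwrite('pics/side6c.png',np.hstack([cv2.resize(cv2.imread('pics/side6.png')[100:250,280:430],None,fx=2.6,fy=2.6),cv2.resize(cv2.imread('pics/top6.png')[150:300,330:480],None,fx=2.6,fy=2.6)]))
E
```

```text
[ 619.83475468 -250.42583966  179.19568835] [ 0.09662445  1.24406416 -0.04696163]
```

View pics/side6c.png

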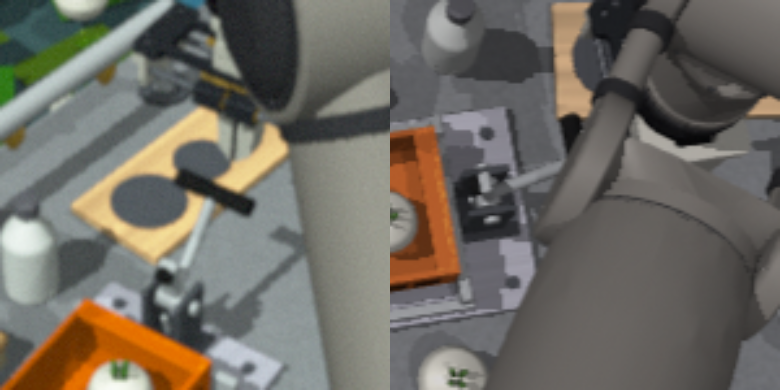

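The fingertips (side crop (240,150)) are just behind the handle bar at (215,190), at bar height. TCP board x is about 0. Now I push along the handle's arc.

Call:
step_arm(
  increments="0 0 0 5 0 0 -1;0 0 0 10 0 0 -1;0 0 0 14 0 0 -1;0 0 0 18 0 -1 -1;0 0 0 22 0 -4 -1;0 0 0 27 0 -8 -1;0 0 0 32 0 -11 -1;0 0 0 37 0 -13.5 -1;0 0 0 42 0 -16 -1;0 0 0 47 0 -18 -1;0 0 0 52 0 -20 -1;0 0 0 57 0 -21 -1;0 0 0 62 0 -22 -1;0 0 0 66 0 -23 -1;0 0 0 66 0 -23 -1",
)

```text
time: 13.45
tool_pos: [610.7, -184.9, 201.8]
tcp_rot: [3.141, 0.0, 1.708]
contact_force: [-0.1, -0.1, -0.2]
grip_width: 0.4
```

```bash
python3 - <<'E'
from h import *
o=get_obs();print(o['tool_pos'],o['contact_force'])
c=snap('side','side7.png')
cv2.imwrite('pics/side7c.png',cv2.resize(c['frame'][100:300,230:430,::-1],None,fx=3,fy=3))
E
```

```text
[ 610.70253058 -184.87276632  201.78320033] [-0.06904191 -0.12252637 -0.18520274]
```

View pics/side7c.png

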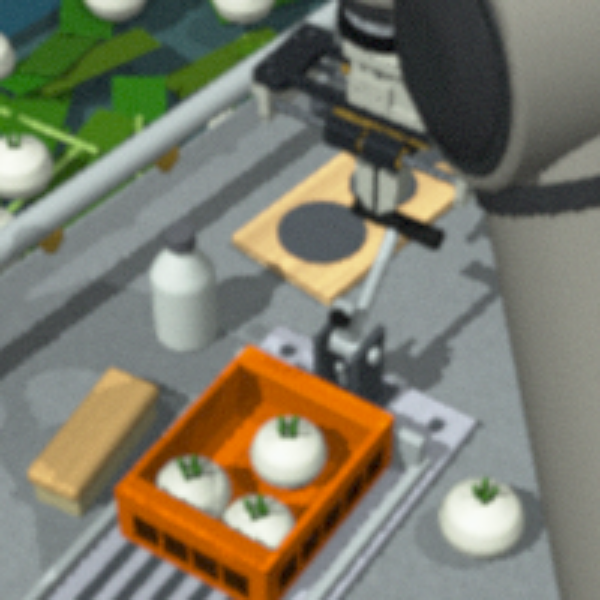

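The lever has not moved: the bar is still at side pixel (363,174) and the force is near zero. The fingertips must have passed over the bar. Next I check where the tips are against the bar.

```bash
python3 - <<'E'
from h import *
S=load('side7');o=get_obs();p=o['tool_pos'];print(p)
d=np.array([-.1366,.9907,0])
for s in(-9.5,0,9.5):
    q=p+d*s;q[2]-=22;print('tip',s,(proj(S,q)-[230,100])*3)
O=np.array([590,-35,0])
for th in(0,.1,.2,.4): 
    h=O+d*(-115+105*np.sin(th-.7));h[2]=85+105*np.cos(th-.7);print(th,(proj(S,h)-[230,100])*3)
S6=load('side6');p=np.array([619.8,-250.4,157.2]);print('tip6',(proj(S6,p)-[280,100])*2.6)
snap('wrist','wrist7.png')
E
```

```text
[ 610.65764319 -185.082422    201.70280103]
tip -9.5 [386.00453485 222.37257303]
tip 0 [379.45927973 229.39855313]
tip 9.5 [372.86342194 236.4788525 ]
0 [399.88195144 220.11377861]
0.1 [394.61218132 220.21800824]
0.2 [388.81859307 221.57918352]
0.4 [375.8803307  228.10077444]
tip6 [235.89227393 175.76477619]
```

View pics/wrist7.png

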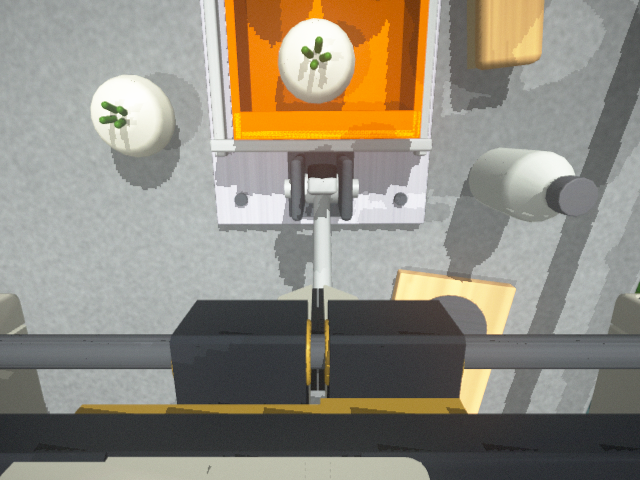

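```bash
python3 - <<'E'
from h import *
out=[]
for f,p in(('side1',[562.8,157.7,229.4]),('side6',[619.8,-250.4,179.2]),('side7',[610.7,-185,201.7])):
    S=load(f);im=cv2.imread(f'pics/{f}.png');q=np.array(p)-[0,0,22];u=proj(S,q);print(u)
    x,y=(u-[32,40]).astype(int);c=cv2.resize(im[y:y+64,x:x+64],None,fx=4,fy=4,interpolation=cv2.INTER_NEAREST)
    for zz in (0,22): 
        w=((proj(S,np.array(p)-[0,0,zz])-[x,y]+.5)*4).astype(int);cv2.circle(c,tuple(map(int,w)),3,(0,0,255),1)
    out.append(c)
cv2.imwrite('pics/tips.png',np.hstack(out))
E
```

```text
[262.58418296 267.78790885]
[370.72779767 167.60183699]
[356.44946273 176.47705433]
```

View pics/tips.png

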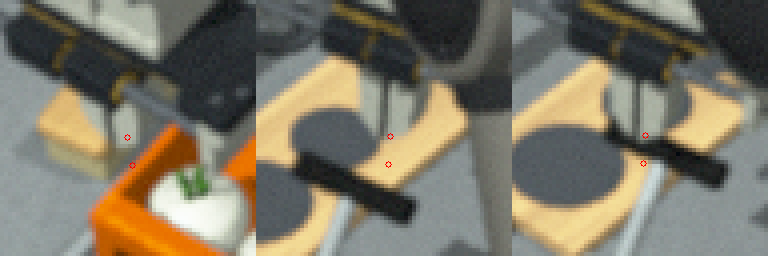

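The pictures show the shut fingertips ending only about 6 mm ahead of the TCP, not 22 mm (the finger stops at (395,143) in the panel, with the TCP marker at 136). So the tips passed over the bar. Next I go back over it, then down about 18 mm lower than before.

Call:
step_arm(
  increments="0 0 0 0 0 -10 -1;0 0 0 0 0 -20 -1;0 0 0 -10 0 -22 -1;0 0 0 -30 0 -22 -1;0 0 0 -52 0 -22 -1;0 0 0 -70 0 -22 -1;0 0 0 -78 0 -15 -1;0 0 0 -80 0 5 -1;0 0 0 -80 0 25 -1;0 0 0 -80 0 38 -1;0 0 0 -80 0 41 -1;0 0 0 -80 0 41 -1",
)

```text
time: 15.05
tool_pos: [621.8, -264.4, 161.0]
tcp_rot: [3.141, 0.0, 1.708]
contact_force: [-0.1, -0.2, 0.7]
grip_width: 0.2
```

```bash
python3 - <<'E'
from h import *
o=get_obs();p=o['tool_pos'];print(p,o['contact_force'])
S=snap('side','side8.png');im=cv2.imread('pics/side8.png')
u=proj(S,p-[0,0,22]);x,y=(u-[40,40]).astype(int);c=cv2.resize(im[y:y+80,x:x+80],None,fx=6,fy=6,interpolation=cv2.INTER_CUBIC)
for zz in (0,22):
    w=((proj(S,p-[0,0,zz])-[x,y]+.5)*6).astype(int);cv2.circle(c,tuple(map(int,w)),3,(0,0,255),1)
cv2.imwrite('pics/side8c.png',c)
E
```

```text
[ 621.79831977 -264.44868598  160.97898724] [-0.10221955 -0.23642769  0.72035666]
```

View pics/side8c.png

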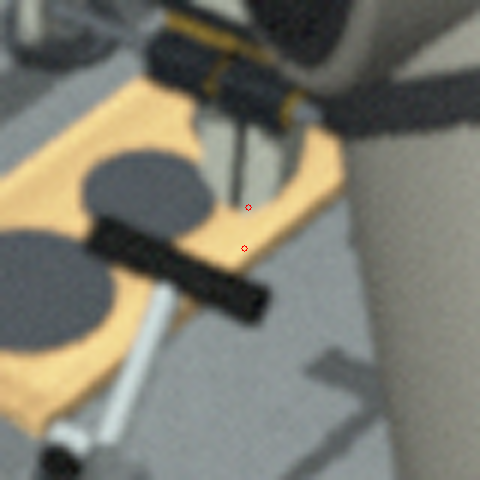

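The tips really do end close to the TCP (finger end (243,212), TCP marker (248,207)), below the bar's centre by only a little. I go 7 mm lower and push again along the arc.

Call:
step_arm(
  increments="0 0 0 0 0 5 -1;0 0 0 6 0 7 -1;0 0 0 14 0 7 -1;0 0 0 20 0 7 -1;0 0 0 25 0 7 -1;0 0 0 30 0 7 -1;0 0 0 34 0 5 -1;0 0 0 39 0 1 -1;0 0 0 44 0 -2 -1;0 0 0 48 0 -4 -1;0 0 0 48 0 -5 -1",
)

```text
time: 16.48
tool_pos: [615.3, -218.4, 166.9]
tcp_rot: [3.14, 0.004, 1.707]
contact_force: [-0.1, -4.4, 1.3]
grip_width: 0.6
```

```bash
python3 - <<'E'
from h import *
o=get_obs();p=o['tool_pos'];print(p,o['contact_force'])
S=snap('side','side9.png');im=cv2.imread('pics/side9.png')
cv2.imwrite('pics/side9c.png',cv2.resize(im[130:240,300:410],None,fx=5,fy=5,interpolation=cv2.INTER_CUBIC))
E
```

```text
[ 615.28278531 -218.39863404  166.86525629] [-0.06733046 -4.39088097  1.26590363]
```

View pics/side9c.png

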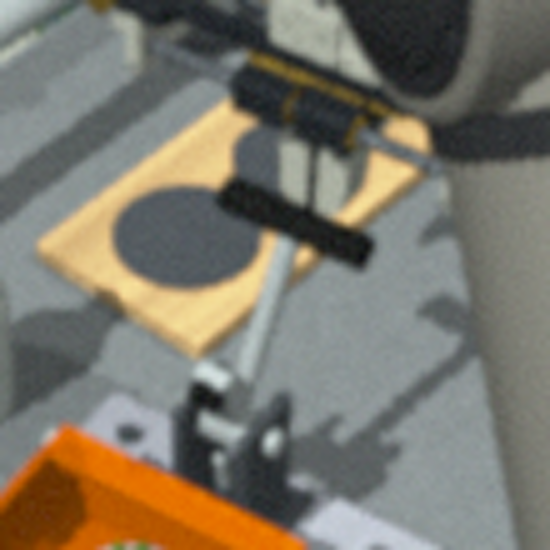

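Contact now: 4.4 N, with the bar moving (side (359,174)). Continue past centre.

Call:
step_arm(
  increments="0 0 0 5 0 -1 -1;0 0 0 10 0 -3 -1;0 0 0 15 0 -5 -1;0 0 0 20 0 -7 -1;0 0 0 25 0 -8 -1;0 0 0 30 0 -9 -1;0 0 0 35 0 -10 -1;0 0 0 40 0 -10 -1;0 0 0 45 0 -11 -1;0 0 0 50 0 -11 -1;0 0 0 55 0 -11 -1;0 0 0 60 0 -11 -1;0 0 0 65 0 -11 -1;0 0 0 70 0 -11 -1;0 0 0 72 0 -11 -1;0 0 0 72 0 -11 -1",
)

```text
time: 18.52
tool_pos: [605.2, -145.4, 176.7]
tcp_rot: [3.142, 0.0, 1.708]
contact_force: [-0.0, -0.3, -0.1]
grip_width: 0.7
```

```bash
python3 - <<'E'
from h import *
o=get_obs();p=o['tool_pos'];print(p,o['contact_force'])
S=snap('side','side10.png');im=cv2.imread('pics/side10.png')
cv2.imwrite('pics/side10c.png',cv2.resize(im[130:270,270:410],None,fx=4,fy=4,interpolation=cv2.INTER_CUBIC))
E
```

```text
[ 605.1910284  -145.44953073  176.66120256] [-0.02260248 -0.28138873 -0.14730212]
```

View pics/side10c.png

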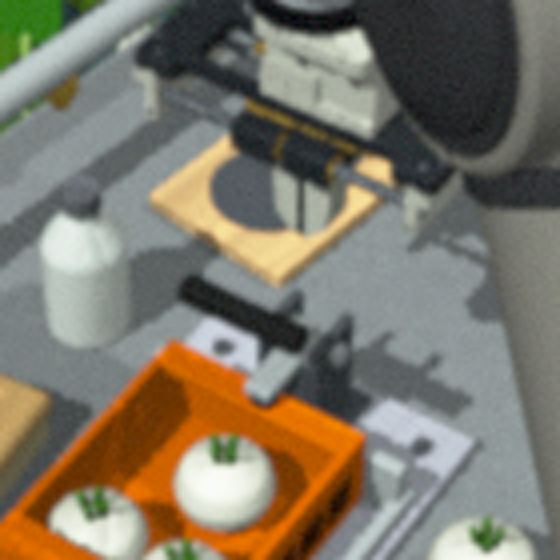

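The lever has snapped over. The handle leans over the crate at (243,312) in the crop, with the foot arm at the stop-end ledge (268,385), and the fingers are free. Next I withdraw up and back.

Call:
step_arm(
  increments="0 0 0 -5 0 -5 -1;0 0 0 -15 0 -20 -1;0 0 0 -30 0 -45 -1;0 0 0 -55 0 -70 -1;0 0 0 -85 0 -85 -1;0 0 0 -120 0 -90 -1;0 0 0 -155 0 -90 -1;0 0 0 -180 0 -90 -1;0 0 0 -190 0 -90 -1;0 0 0 -190 0 -90 -1;0 0 0 -190 0 -90 -1",
)

```text
time: 19.95
tool_pos: [631.3, -332.7, 267.0]
tcp_rot: [3.141, -0.0, 1.709]
contact_force: [-0.4, 0.7, 0.3]
grip_width: 0.6
```

```bash
python3 - <<'E'
from h import *
o=get_obs();p=o['tool_pos'];print(o['time'],p,o['contact_force'],abs(o['dq']).max())
S=snap('side','side11.png');T=snap('top','top11.png')
a=cv2.resize(cv2.imread('pics/side11.png')[150:350,220:420],None,fx=2,fy=2,interpolation=cv2.INTER_CUBIC)
b=cv2.resize(cv2.imread('pics/top11.png')[140:340,190:390],None,fx=2,fy=2,interpolation=cv2.INTER_CUBIC)
cv2.imwrite('pics/fin.png',np.hstack([a,b]))
d=np.array([-.1366,.9907,0]);O=np.array([590,-35,0])
for th in(1.3,1.4,1.5,1.6):
    h=O+d*(-115+105*np.sin(th-.7));h[2]=85+105*np.cos(th-.7);print(th,(proj(S,h)-[220,150])*2,(proj(T,h)-[190,140])*2+[400,0])
E
```

```text
19.95 [ 631.25876114 -332.74783656  266.95015813] [-0.41774003  0.74440959  0.30504331] 0.00673148170596115
1.3 [226.9808472  107.26085354] [712.17340639 160.57807388]
1.4 [222.81610716 115.676244  ] [704.16468444 163.02472625]
1.5 [218.9944258  124.20789708] [696.81782767 165.51409997]
1.6 [215.56150404 132.75058033] [690.2093535 168.0148093]
```

View pics/fin.png

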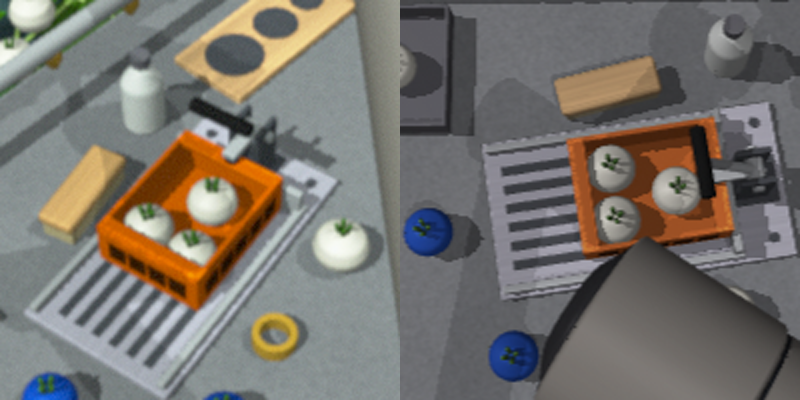

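View pics/top11.png

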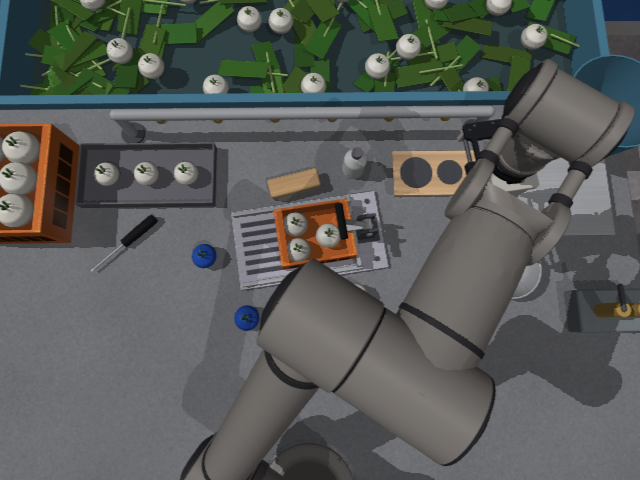

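The handle sits at (222,116) and (703,162), which matches the projection for 1.40 rad. The crate is at the stop with its three turnips, the other things are where they were, and the arm is clear.

```bash
python3 -c "
from plant import *
print(close_job())"
```

```text
the job is handed in; nothing more can be done
None
```

The crate is against the end stop, the clamp is snapped over onto its rim, and the job was handed in at about 20 s with no verdict returned.

**Crate:** I pushed it about 60 mm with shut fingertips. At the stop the force rose to 19 N with almost no further travel, and the top view showed its end parallel with the stop. My contact position read about 2 mm short of the expected seat, which is within the calibration error.

**Lever:** The first push missed. In the pictures the shut fingertips end only about 3–6 mm ahead of the TCP, not the stated 22 mm, so they passed over the handle without moving it. I went back, lowered them, and pushed again at about 4 N until it snapped across.

**Final checks:**
- The handle's position in both views matches a lever angle of about 1.40 rad, with the foot arm at the middle of the ledge.
- All three turnips are in the crate.
- The things in view look unmoved. In the last pictures the arm hides part of the bowl, and I did not compare it with the start.
- The arm is clear, with force readings under 1 N.

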